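Assemble a tiered lacquer incense box

TASK

Put the finished lacquer incense box together in the middle of the round pale wooden stand: first the black tier, then the red tier on it, then the yellow tier, and last the lid with the brass knob, each seated fully home in the one below and upright. Leave the spare green tier, the white bowl and the grey dabber where they are.

Things in the scene. Friction and masses are not known exactly. Their poses are not given: they have to be found in the camera images.
- tier_black: round lacquered tier, black, hollow, open at the top: 60 mm diameter, 32 mm high, wall 4.5 mm, mouth 51 mm wide and 23 mm deep. Its lowest 5 mm is a foot, 46 mm wide tapering to 41, that drops into another tier's mouth: stacked origins lie 27 mm apart. About 70 g. Origin: centre of the foot's underside, z up. Starts upright on the table.
- tier_red: round lacquered tier, vermilion red, hollow, open at the top: 60 mm diameter, 32 mm high, wall 4.5 mm, mouth 51 mm wide and 23 mm deep. Its lowest 5 mm is a foot, 46 mm wide tapering to 41, that drops into another tier's mouth: stacked origins lie 27 mm apart. About 70 g. Origin: centre of the foot's underside, z up. Starts upright on the table.
- tier_yellow: round lacquered tier, ochre yellow, hollow, open at the top: 60 mm diameter, 32 mm high, wall 4.5 mm, mouth 51 mm wide and 23 mm deep. Its lowest 5 mm is a foot, 46 mm wide tapering to 41, that drops into another tier's mouth: stacked origins lie 27 mm apart. About 70 g. Origin: centre of the foot's underside, z up. Starts upright on the table.
- lid: round brown lid, 60 mm diameter, with an upright brass knob. From below: a 5 mm foot, 46 mm wide tapering to 41; a disc from 5 to 13 mm; the knob, a cylinder 18 mm in diameter, from 13 to 34 mm. Seated, its origin is 27 mm above that of the tier below. About 60 g. Origin: centre of the foot's underside, z up. Starts upright on the table.
- stand_round: round pale wooden display stand, 100 mm diameter, 15 mm high, flat top, fixed to the table: the box is built on it. Origin: centre of its underside, on the table; its top is 15 mm above.
- stand_square: square grey block stand, 95 by 95 mm, 15 mm high, fixed to the table; not used. Origin: centre of its underside.
- tier_green: round lacquered tier, green, hollow, open at the top: 60 mm diameter, 32 mm high, wall 4.5 mm, mouth 51 mm wide and 23 mm deep. Its lowest 5 mm is a foot, 46 mm wide tapering to 41, that drops into another tier's mouth: stacked origins lie 27 mm apart. About 70 g. Origin: centre of the foot's underside, z up. Starts upright on the table. It is a spare, to be left alone.
- bowl: white ceramic mixing bowl, 96 mm across the rim, 42 mm high, loose; to be left alone. Origin: centre of its underside.
- dabber: dark grey turned dabber (a small stamp with a waist), 46 mm diameter, 60 mm high, standing loose; to be left alone. Origin: centre of its underside.
There are look-alikes about, which are no part of the job. Leave any purple look-alike of the tier_red alone.

How it is judged:
By the outcome, as a careful person would: the job done as asked, in the order asked, and still so for the second after the job is handed in, with the robot touching nothing.
It also fails if it takes over 104 s, if anything falls off the work surface, if the arm or the gripper's body presses on something with over 40 N, if the wrist force passes 120 N, or if a joint passes its speed limit or range.

ROBOT

A 6-joint arm with a two-finger parallel gripper is mounted at the origin on the work surface. World frame = base frame: x ahead of the robot, y to its left, z up, the work surface at z = 0. Lengths are in m, angles in degrees, forces in N, time in s.
With the tool pointing down it reaches from about 0.225 to 0.875 m from the base axis. Payload 3.4 kg.
Tool frame: the origin (TCP) lies on the centre line of the jaws, within the pads' length; the fingertips stand 17 mm ahead of it and the grasp point (between the pads) lies 2 mm behind it; z points along the fingers, y is the line along which they close (so a half turn about z gives the same grasp; the last joint's range is limited). The gripper opens to 85 mm and grips with 20 to 120 N. Pads are 22 mm wide; open, the fingers measure 114 mm over their backs; the gripper's body (76 mm by 85 mm) begins 54 mm behind the grasp point. The pads swing forward as they close: fully open they stand 13 mm farther back than shut.
Start: joints at [57.582, 15.808, 86.224, -0, 77.962, -6.933], TCP at [0.247, 0.519, 0.248] pointing down, gripper open.
Joint ranges: [-165.64, 165.64], [-43.16, 119.46], [12.63, 154.43], [-67.54, 247.53], [6.08, 155.33], [-154.97, 154.97]. Speed limits (degrees/s): [147.25, 147.25, 180, 180, 180, 180].

INTERFACE

Orientations are given as a 3x3 rotation matrix whose columns are the frame's x, y, z axes.
In Python, from rig import robot gives the robot as it stands. The module is installed in compiled form; this text tells all that it offers.
- The arm moves only by the tool step_arm, never from a script. Its argument "commands" is a list that holds one entry, the list of rows, each a list of 5 numbers: the shift along the tool's x, y, z as a fraction of full scale, then the turn about the tool's z as a fraction of full scale, then the opening, from 0 (shut) to 1 (fully open). In form: [[[x, y, z, roll, grip], ...]]. A call has 1 to 20 rows; each row shifts and turns the commanded pose from where the row before left it, along the tool's axes as they then stand; what a row does not reach is not made up. Full scale, the value 1, is 0.02 m for a shift and 0.12 rad for a turn. A row lasts 1/12 s, in which the tool goes at most 41.7 mm and 7.16 degrees, less where a joint would pass 70% of its speed; a pose out of reach is approached as far as the arm can. A call with a number of a shift or a turn outside -1 to 1 is refused whole. A call with a gripper value outside its range is refused whole. The fingers move at their own pace and stop on an object; "force" is the grip in N (left out, the last holds). Time passes only in rows, so rows that do not move let the fingers close. It gives the time, the measured TCP pose, the force, the opening and the grip force at its end, in the units of the state.
- robot.observe(): the state, without advancing time (a new reading comes with each control period).
- robot.snapshot(name): name is "side" or "top"; returns the picture (384x512x3 uint8, blue, green, red); there is no depth.
- robot.camera_params(name): a dict with "fx", "fy", "cx", "cy" (pixels), "rvec" (rotation vector, rad) and "tvec" (3), from world to camera coordinates, as OpenCV has them. Camera axes: x right, y down, z forward; pixel columns grow to the right and rows downward; lengths in m; the calibration is good to about 2 mm. A picture is of the moment at which its call begins. camera_params takes no time and is no camera call.
- robot.sign_off(): hands the job in; it is judged then, once.
The state is a dict: "time": time; "joint_pos": joint angles; "joint_vel": joint speeds; "joint_torque": joint torques, N m; "tcp_pos": TCP position; "eef_rot": TCP orientation; "force": force on the tool from outside, world axes, zero at the start; "torque": the same for the moment, N m; "finger_gap": opening from 0.0 (shut) to 1.0 (fully open); "grip_force": force on a finger pad.
Only numpy, scipy, OpenCV 4.12 (cv2) and the standard library are available. Lean on these libraries where they do the work, as an engineer would, in place of code of your own. Each camera call takes 0.05 s, during which the arm holds its last target. There are 200 camera calls.

## Working session

There is one attempt and no reset: what is moved stays moved. The work goes in short steps, Python scripts to look and compute and a tool call to move; the robot and the scene stay as the last step left them, time stands still between calls to the robot, and variables do not carry over. Pictures are saved under pics/ and viewed, at most 14 in all, crops included, and the job is handed in when it is done.

Besides the shell and the picture viewer there is one more tool, called after "Call:" as name(argument=value, ...), one argument or row to a line, values as JSON. step_arm: Moves the arm, as the interface text tells. Its arguments: {"type":"object","properties":{"commands":{"type":"array","items":{"type":"array","items":{"type":"array","items":{"type":"number"}}}},"force":{"type":"number"}},"required":["commands"]}

```bash
mkdir -p pics; python3 - <<'E'
from rig import robot
import cv2,numpy as np
for n in("side","top"):
    im=robot.snapshot(n); cv2.imwrite(f"pics/{n}0.png",im)
    p=robot.camera_params(n); R=cv2.Rodrigues(np.array(p["rvec"]))[0]
    print(n,p,-R.T@np.array(p["tvec"]))
o=robot.observe();print(o)
E
```

```text
side {'fx': 370.03866810580604, 'fy': 370.03866810580604, 'cx': 260.9131138761593, 'cy': 189.3090245460811, 'rvec': array([ 2.13205905, -0.23194752,  0.10580568]), 'tvec': array([-0.54805579,  0.14003064,  0.87233783])} [ 0.40859299 -0.75868732  0.581715  ]
top {'fx': 402.481429412028, 'fy': 402.481429412028, 'cx': 263.14534264006096, 'cy': 192.5647541732416, 'rvec': array([ 2.14666483, -2.11274722,  0.19835926]), 'tvec': array([0.02817677, 0.57126103, 0.93352387])} [0.39436294 0.04151622 1.02046763]
{'time': 0.1, 'joint_pos': array([ 5.75824014e+01,  1.58447183e+01,  8.62865776e+01, -9.70377450e-05,
        7.79623989e+01, -6.93189790e+00]), 'joint_vel': array([-0.07216614, -0.17054539, -0.21359994,  0.01927293, -0.06703484,
        0.01155667]), 'joint_torque': array([ 2.30645266e-03, -4.17698658e+01, -2.46404493e+01, -4.16927160e-04,
        5.79271451e-03,  2.13844805e-05]), 'tcp_pos': array([0.24717896, 0.51868315, 0.24752868]), 'eef_rot': array([[-9.02692766e-01,  4.30284795e-01, -8.75253548e-04],
       [ 4.30285641e-01,  9.02691730e-01, -1.38133278e-03],
       [ 1.95717647e-04, -1.62352814e-03, -9.99998663e-01]]), 'force': array([-0.53478115, -0.18065426, -0.39267437]), 'torque': array([-0.00628552, -0.0088637 , -0.01064671]), 'grip_force': 0.0, 'finger_gap': 1.000072679680147}
```

View pics/top0.png

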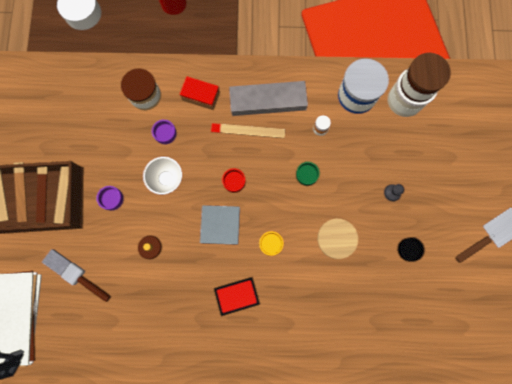

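View pics/side0.png

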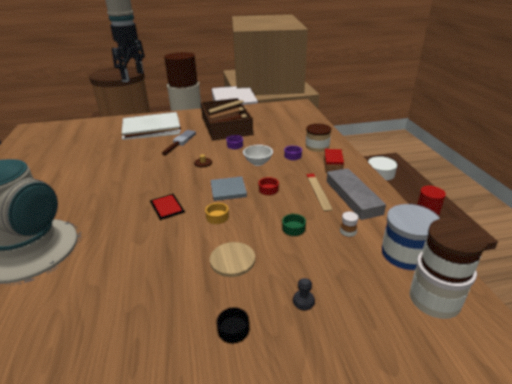

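The top view shows these candidates:
- **Red tier:** (233,180). Possible confusions are the purple tiers at (164,132) and (110,198), the matchbox at (199,92), the flat red box at (237,296) and the red cup at (174,5).
- **Black tier:** (411,249). Possible confusion is the dabber at (395,192).
- **Yellow tier:** (271,243).
- **Lid:** (149,247), with a brass dot. Possible confusions are the brown jar lids at (139,88) and (428,73).
- **Round stand:** (338,239).
- **Green spare:** (307,174).

I'll segment these and triangulate from both views.

```bash
cat > h.py <<'E'
from rig import robot
import cv2,numpy as np
def cam(n):
    p=robot.camera_params(n); R=cv2.Rodrigues(np.array(p["rvec"]))[0]
    K=np.array([[p["fx"],0,p["cx"]],[0,p["fy"],p["cy"]],[0,0,1]]); t=np.array(p["tvec"]).ravel()
    return K,R,t
def ray(n,uv):
    K,R,t=cam(n); d=R.T@np.linalg.solve(K,np.array([*uv,1.])); return -R.T@t,d/np.linalg.norm(d)
def plane(n,uv,z):
    c,d=ray(n,uv); return c+d*(z-c[2])/d[2]
def proj(n,P):
    K,R,t=cam(n); q=K@(R@np.array(P)+t); return q[:2]/q[2]
def tri(a,b):
    (c1,d1),(c2,d2)=ray("top",a),ray("side",b)
    A=np.stack([d1,-d2],1); s=np.linalg.lstsq(A,c2-c1,rcond=None)[0]
    p,q=c1+s[0]*d1,c2+s[1]*d2; return (p+q)/2,np.linalg.norm(p-q)
# hsv ranges
C=dict(red=[(0,150,60),(5,255,255)],red2=[(174,150,60),(180,255,255)],yellow=[(21,150,90),(32,255,255)],
 black=[(0,0,0),(180,255,45)],lid=[(0,60,20),(15,255,115)],stand=[(10,50,170),(30,140,255)],green=[(60,100,30),(90,255,255)])
def blob(im,col,uv,r=25):
    hsv=cv2.cvtColor(im,cv2.COLOR_BGR2HSV); m=cv2.inRange(hsv,*map(np.array,C[col]))
    if col=="red": m|=cv2.inRange(hsv,*map(np.array,C["red2"]))
    w=np.zeros_like(m); cv2.circle(w,tuple(int(v) for v in uv),r,255,-1); m&=w
    cs=cv2.findContours(m,cv2.RETR_EXTERNAL,cv2.CHAIN_APPROX_NONE)[0]
    c=cv2.convexHull(max(cs,key=cv2.contourArea)); M=cv2.moments(c)
    return np.array([M["m10"],M["m01"]])/M["m00"],M["m00"],cv2.boundingRect(c)
def go(x,y,z,yaw=None):
    "what is left to go, in tool axes, full-scale units; yaw = world angle of tool y"
    o=robot.observe(); R=o["eef_rot"]; d=R.T@(np.array([x,y,z])-o["tcp_pos"])
    print("tool shift/0.02",(d/0.02).round(2), "yaw now",np.degrees(np.arctan2(R[1,1],R[0,1])).round(2))
E
python3 - <<'E'
from h import *
t=cv2.imread("pics/top0.png");s=cv2.imread("pics/side0.png")
L=dict(black=[(411,249),(233,325)],red=[(233,180),(269,186)],yellow=[(271,243),(217,212)],lid=[(149,247),(203,161)],stand=[(338,239),(233,258)],green=[(307,174),(294,225)])
for k,(a,b) in L.items():
    A,B=blob(t,k,a),blob(s,k,b); P,e=tri(A[0],B[0])
    print(k,A[0].round(1),A[1],A[2],B[0].round(1),B[1],B[2],P.round(4),e.round(4),plane("top",A[0],.0145 if k=="stand" else .0185).round(4))
cs=[]
for im,uvs in((t,[(411,249),(233,180),(271,243),(149,247),(338,239)]),(s,[(233,325),(269,186),(217,212),(203,161),(233,258)])):
    cs.append(np.hstack([cv2.resize(im[v-24:v+24,u-24:u+24],(156,156)) for u,v in uvs]))
cv2.imwrite("pics/crop.png",np.vstack(cs))
E
```

```text
black [410.6 249.1] 438.0 (398, 238, 26, 23) [232.7 324.9] 870.5 (217, 308, 32, 35) [ 0.4398 -0.3296  0.019 ] 0.0016 [ 0.4406 -0.3298  0.0185]
red [233.3 179.7] 406.0 (222, 168, 23, 24) [268.2 185.7] 258.5 (259, 178, 19, 17) [0.6073 0.1137 0.0182] 0.0031 [0.6088 0.1135 0.0185]Traceback (most recent call last):
  File "<stdin>", line 5, in <module>
  File "h.py", line 25, in blob
    c=cv2.convexHull(max(cs,key=cv2.contourArea)); M=cv2.moments(c)
                     ~~~^^^^^^^^^^^^^^^^^^^^^^^^
ValueError: max() iterable argument is empty
```

```bash
python3 - <<'E'
from h import *
t=cv2.imread("pics/top0.png");s=cv2.imread("pics/side0.png")
for im,uvs in((t,[(271,243),(149,247),(338,239),(190,270)]),(s,[(217,212),(203,161),(233,258),(100,250)])):
    h=cv2.cvtColor(im,cv2.COLOR_BGR2HSV)
    for u,v in uvs: print((u,v),[h[v+dy,u+dx].tolist() for dx,dy in((0,0),(8,0),(-8,0),(0,5),(-5,-3),(4,3))])
cs=[]
for im,uvs in((t,[(411,249),(233,180),(271,243),(149,247),(338,239)]),(s,[(233,325),(269,186),(217,212),(203,161),(233,258)])):
    cs.append(np.hstack([cv2.resize(im[v-24:v+24,u-24:u+24],(156,156)) for u,v in uvs]))
cv2.imwrite("pics/crop.png",np.vstack(cs))
E
```

```text
(271, 243) [[23, 225, 246], [23, 225, 246], [23, 225, 247], [23, 228, 246], [23, 228, 246], [23, 224, 246]]
(149, 247) [[20, 190, 229], [9, 204, 101], [9, 196, 100], [9, 191, 103], [18, 194, 181], [9, 193, 102]]
(338, 239) [[18, 113, 225], [18, 112, 225], [19, 114, 222], [19, 112, 227], [18, 116, 216], [19, 114, 226]]
(190, 270) [[14, 155, 188], [14, 154, 185], [14, 155, 187], [14, 154, 186], [14, 157, 182], [14, 154, 191]]
(217, 212) [[19, 184, 215], [19, 189, 163], [19, 194, 133], [19, 194, 112], [20, 193, 102], [19, 191, 148]]
(203, 161) [[17, 159, 98], [11, 166, 86], [10, 151, 91], [11, 159, 64], [13, 147, 118], [10, 206, 57]]
(233, 258) [[18, 100, 176], [19, 98, 188], [18, 98, 192], [18, 99, 182], [18, 98, 187], [18, 100, 176]]
(100, 250) [[14, 138, 148], [14, 136, 133], [14, 140, 138], [14, 137, 147], [14, 141, 139], [14, 139, 134]]
```

View pics/crop.png

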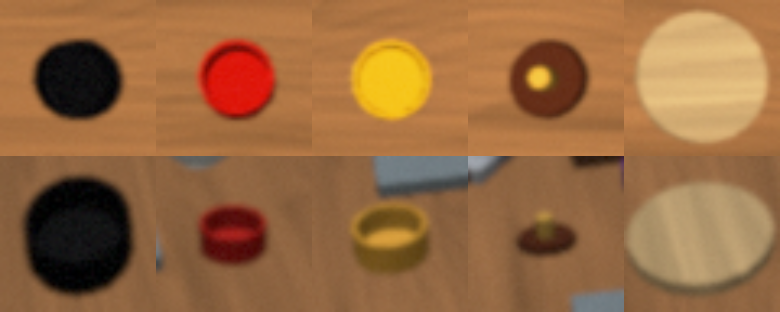

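The crops confirm my choices: open black, vermilion and ochre tiers, a brown lid with a brass knob, and the round pale stand. Next I'm fixing the masks for the last three.

```bash
sed -i 's/yellow=\[(21,150,90)/yellow=[(17,170,70)/; s/stand=\[(10,50,170),(30,140,255)\]/stand=[(16,60,140),(24,130,255)]/; s/lid=\[(0,60,20),(15,255,115)\]/lid=[(0,120,20),(13,255,112)]/' h.py
python3 - <<'E'
from h import *
t=cv2.imread("pics/top0.png");s=cv2.imread("pics/side0.png")
L=dict(yellow=[(271,243),(217,212)],lid=[(149,247),(203,161)],stand=[(338,239),(233,258)])
for k,(a,b) in L.items():
    r=16 if k!="stand" else 32
    A,B=blob(t,k,a,r),blob(s,k,b,r); P,e=tri(A[0],B[0])
    print(k,A[0].round(1),A[1],A[2],B[0].round(1),B[1],B[2],P.round(4),e.round(4),plane("top",A[0],.0145 if k=="stand" else .0185 if k!="lid" else .009).round(4))
h=cv2.cvtColor(t,cv2.COLOR_BGR2HSV)
go(.440,-.330,.13)
E
```

```text
yellow [270.9 243.1] 476.5 (259, 231, 25, 25) [216.5 212.8] 390.5 (205, 203, 24, 21) [0.4488 0.016  0.0188] 0.0025 [0.4501 0.016  0.0185]
lid [149.7 247. ] 399.0 (139, 236, 23, 23) [202.6 162.6] 135.0 (193, 158, 20, 10) [0.4351 0.3178 0.0066] 0.0024 [0.4362 0.3171 0.009 ]
stand [337.4 238.3] 1237.5 (318, 219, 40, 40) [231.8 257.3] 1102.0 (209, 242, 46, 32) [ 0.4638 -0.1499  0.0132] 0.0018 [ 0.4646 -0.1497  0.0145]
tool shift/0.02 [-26.96 -34.15   5.93] yaw now 64.51
```

Call:
step_arm(
  commands=[
    [[0,0,1,-0.927,1],[0,0,1,-0.927,1],[0,0,1,-0.927,1],[0,0,1,-0.926,1],[-0.6,-1,0,0,1],[-0.6,-1,0,0,1],[-0.6,-1,0,0,1],[-0.6,-1,0,0,1],[-0.6,-1,0,0,1],[-0.6,-1,0,0,1],[-0.6,-1,0,0,1],[-0.6,-1,0,0,1],[-0.6,-1,0,0,1],[-0.6,-1,0,0,1],[-0.6,-1,0,0,1],[-0.6,-1,0,0,1],[-0.6,-1,0,0,1],[-0.6,-1,0,0,1],[-0.6,-1,0,0,1],[-0.6,-1,0,0,1]],
  ],
  force=30,
)

```text
time: 1.77
tcp_pos: [0.4396, 0.198, 0.168]
eef_rot: [[-1.0, -0.0, -0.001], [-0.0, 1.0, -0.0], [0.001, -0.0, -1.0]]
force: [0.1, -0.3, -1.2]
finger_gap: 1.0
grip_force: 0.0
```

Call:
step_arm(
  commands=[
    [[0,-1,0,0,1],[0,-1,0,0,1],[0,-1,0,0,1],[0,-1,0,0,1],[0,-1,0,0,1],[0,-1,0,0,1],[0,-1,0,0,1],[0,-1,0,0,1],[0,-1,0,0,1],[0,-1,0,0,1],[0,-1,0,0,1],[0,-1,0,0,1],[0,-1,0,0,1],[0,-1,0,0,1],[0,-1,0,0,1],[0,-1,0,0,1],[0,-1,0,0,1],[0,-1,0,0,1],[0,-1,0,0,1],[0,-1,0,0,1]],
  ],
)

```text
time: 3.43
tcp_pos: [0.4391, -0.2018, 0.168]
eef_rot: [[-1.0, 0.0, -0.001], [0.0, 1.0, 0.001], [0.001, 0.001, -1.0]]
force: [1.3, -0.2, 0.5]
finger_gap: 0.999
grip_force: 0.0
```

Call:
step_arm(
  commands=[
    [[0,-1,0,0,1],[0,-1,0,0,1],[0,-1,0,0,1],[0,-1,0,0,1],[0,-1,0,0,1],[0,-1,0,0,1],[0,-0.4,0,0,1],[0,0,0,0,1],[0,0,0,0,1]],
  ],
)

```text
time: 4.18
tcp_pos: [0.4391, -0.3282, 0.1678]
eef_rot: [[-1.0, 0.001, -0.001], [0.001, 1.0, 0.002], [0.001, 0.002, -1.0]]
force: [-0.7, -0.3, -0.5]
finger_gap: 0.999
grip_force: 0.0
```

```bash
python3 -c "
from h import *
go(.440,-.330,.025)"
```

```text
tool shift/0.02 [-0.05 -0.1   7.14] yaw now 89.96
```

Call:
step_arm(
  commands=[
    [[-0.05,-0.1,1,0,1],[0,0,1,0,1],[0,0,1,0,1],[0,0,1,0,1],[0,0,1,0,1],[0,0,1,0,1],[0,0,0.7,0,1],[0,0,0.5,0,1],[0,0,0,0,0],[0,0,0,0,0],[0,0,0,0,0],[0,0,0,0,0],[0,0,0,0,0],[0,0,0,0,0]],
  ],
)

```text
time: 5.35
tcp_pos: [0.4409, -0.3313, 0.025]
eef_rot: [[-1.0, 0.0, 0.001], [0.0, 1.0, -0.001], [-0.001, -0.001, -1.0]]
force: [-0.1, 0.8, 1.9]
finger_gap: 0.682
grip_force: 32.4
```

```bash
python3 -c "
from h import *
go(.440,-.330,.023);o=robot.observe();print(o['joint_pos'].round(1),o['finger_gap'],o['grip_force'])
cv2.imwrite('pics/s1.png',cv2.resize(robot.snapshot('side')[230:384,130:330],(600,462)))"
```

```text
tool shift/0.02 [0.04 0.06 0.1 ] yaw now 90.0
[ -44.2   26.1  106.5    0.    47.3 -134.2] 0.6815059481114961 32.4359812354669
```

View pics/s1.png

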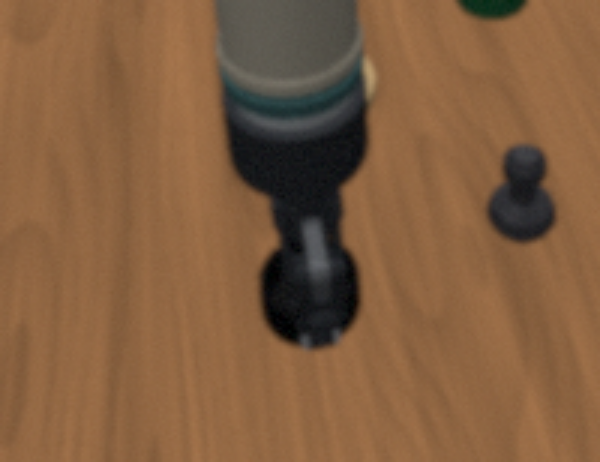

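The picture shows the fingers closed across the black tier at about (310,290) in the crop. Next I open, turn 90° and squeeze again to centre it on both axes.

Call:
step_arm(
  commands=[
    [[0,0,0,0,0.95],[0,0,0,0,0.95],[0,0,0,0,0.95],[0,0,0,1,0.95],[0,0,0,1,0.95],[0,0,0,1,0.95],[0,0,0,1,0.95],[0,0,0,1,0.95],[0,0,0,1,0.95],[0,0,0,1,0.95],[0,0,0,1,0.95],[0,0,0,1,0.95],[0,0,0,1,0.95],[0,0,0,1,0.95],[0,0,0,1,0.95],[0,0,0,1,0.95],[0,0,0,0.09,0.95]],
  ],
)

```text
time: 6.82
tcp_pos: [0.4404, -0.3309, 0.0242]
eef_rot: [[0.002, 1.0, -0.0], [1.0, -0.002, 0.0], [0.0, -0.0, -1.0]]
force: [0.2, 0.1, -0.7]
finger_gap: 0.948
grip_force: 0.0
```

Call:
step_arm(
  commands=[
    [[0,0,0,0,0],[0,0,0,0,0],[0,0,0,0,0],[0,0,0,0,0],[0,0,0,0,0],[0,0,0,0,0],[0,0,-0.5,0,0],[0,0,-1,0,0],[0,0,-1,0,0],[0,0,-1,0,0],[0,0,0,0,0]],
  ],
)

```text
time: 7.73
tcp_pos: [0.4426, -0.3328, 0.0981]
eef_rot: [[-0.0, 1.0, 0.006], [1.0, 0.0, -0.005], [-0.005, 0.006, -1.0]]
force: [0.2, -0.9, 0.3]
finger_gap: 0.7
grip_force: 32.7
```

```bash
python3 -c "
from h import *
go(.464,-.150,.040)
cv2.imwrite('pics/s2.png',cv2.resize(robot.snapshot('side')[200:384,130:330],(600,552)))"
```

```text
tool shift/0.02 [9.16 1.06 2.86] yaw now 0.02
```

View pics/s2.png

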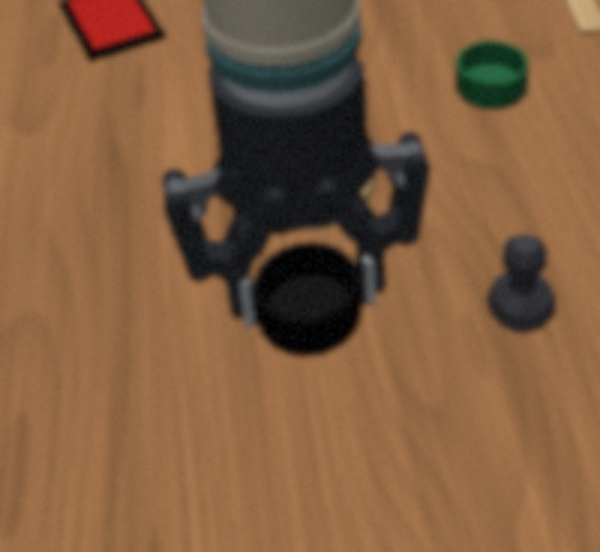

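The tier is held level between the pads at about (305,298) in the crop. Moving it over the stand.

Call:
step_arm(
  commands=[
    [[1,0.12,0,0,0],[1,0.12,0,0,0],[1,0.12,0,0,0],[1,0.12,0,0,0],[1,0.12,0,0,0],[1,0.12,0,0,0],[1,0.12,0,0,0],[1,0.12,0,0,0],[0.7,0.12,0,0,0],[0.35,0.12,0,0,0],[0,0,0,0,0],[0,0,0,0,0]],
  ],
)

```text
time: 8.78
tcp_pos: [0.4644, -0.15, 0.0938]
eef_rot: [[-0.001, 1.0, -0.001], [1.0, 0.001, -0.0], [-0.0, -0.001, -1.0]]
force: [-0.2, 0.5, 0.2]
finger_gap: 0.7
grip_force: 32.7
```

```bash
python3 -c "
from h import *
go(.464,-.150,.039)
o=robot.observe();print(o['tcp_pos'],o['force'])"
```

```text
tool shift/0.02 [ 0.   -0.02  2.74] yaw now 0.07
[ 0.46439928 -0.15000487  0.09376957] [-0.16871127  0.46062684  0.22874195]
```

Call:
step_arm(
  commands=[
    [[0,0,1,0,0],[0,0,1,0,0],[0,0,0.5,0,0],[0,0,0.2,0,0],[0,0,0.04,0,0],[0,0,0,0,0]],
  ],
)

```text
time: 9.28
tcp_pos: [0.4639, -0.1507, 0.0397]
eef_rot: [[0.001, 1.0, -0.001], [1.0, -0.001, 0.0], [0.0, -0.001, -1.0]]
force: [-0.4, 0.2, -1.4]
finger_gap: 0.698
grip_force: 32.7
```

Call:
step_arm(
  commands=[
    [[0,0,0.05,0,0],[0,0,0,0,0],[0,0,0,0,1],[0,0,0,0,1],[0,0,0,0,1],[0,0,0,0,1],[0,0,-1,0,1],[0,0,-1,0,1],[0,0,-1,0,1],[0,0,-1,0,1],[0,0,-1,0,1],[1,0.55,0,0,1],[1,0.55,0,0,1],[1,0.55,0,0,1],[1,0.55,0,0,1],[1,0.55,0,0,1],[1,0.55,0,0,1]],
  ],
)

```text
time: 10.7
tcp_pos: [0.5309, -0.029, 0.1383]
eef_rot: [[-0.0, 1.0, -0.0], [1.0, 0.0, 0.0], [0.0, -0.0, -1.0]]
force: [0.1, -1.0, -0.5]
finger_gap: 1.0
grip_force: 0.0
```

Call:
step_arm(
  commands=[
    [[1,0.55,0,0,1],[1,0.55,0,0,1],[1,0.55,0,0,1],[1,0.55,0,0,1],[1,0.55,0,0,1],[1,0.55,0,0,1],[1,0.55,0,0,1],[0.15,0,0,0,1],[0,0,0,0,1]],
  ],
)

```text
time: 11.45
tcp_pos: [0.6075, 0.1142, 0.1379]
eef_rot: [[-0.002, 1.0, -0.001], [1.0, 0.002, -0.0], [-0.0, -0.001, -1.0]]
force: [-0.9, 0.9, 0.3]
finger_gap: 0.997
grip_force: 0.0
```

```bash
python3 -c "
from h import *
go(.608,.1135,.024)
t=robot.snapshot('top');s=robot.snapshot('side')
A,B=blob(t,'black',(337,238),18),blob(s,'black',(232,250),18);print(A,B,tri(A[0],B[0]),'expect',proj('top',(.464,-.15,.0335)),proj('side',(.464,-.15,.0335)))
cv2.imwrite('pics/p3.png',np.hstack([cv2.resize(t[190:290,290:390],(400,400)),cv2.resize(s[200:300,180:280],(400,400))]))"
```

```text
tool shift/0.02 [-0.03  0.03  5.7 ] yaw now 0.12
(array([340.05950841, 237.59422165]), 386.5, (329, 227, 23, 22)) (array([231.74924471, 251.09130581]), 496.5, (220, 239, 25, 25)) (array([ 0.46437938, -0.15257148,  0.03370212]), np.float64(0.0015715668979230915)) expect [338.99013678 238.06205712] [231.77021606 250.33433918]
```

View pics/p3.png

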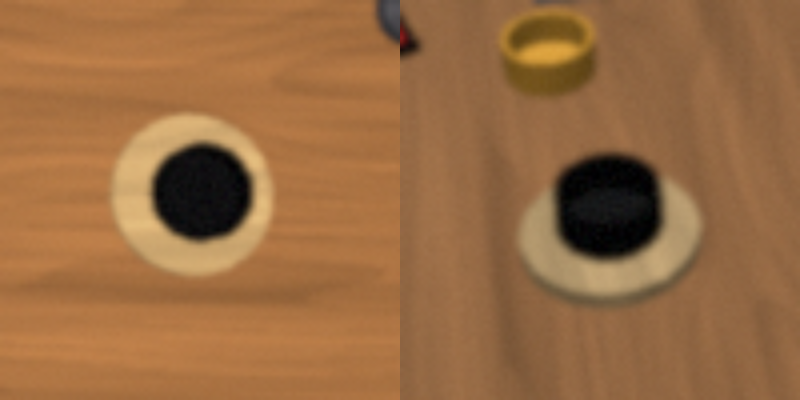

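Black stands upright on the stand but sits about 2.5 mm toward −y (black centre at (202,192) against stand centre at (191,194) in the left half). I'll go back and centre it with a squeeze along y before stacking.

Call:
step_arm(
  commands=[
    [[-0.944,-0.512,0,0,1],[-0.944,-0.512,0,0,1],[-0.944,-0.512,0,0,1],[-0.944,-0.512,0,0,1],[-0.944,-0.512,0,0,1],[-0.944,-0.512,0,0,1],[-0.944,-0.512,0,0,1],[-0.944,-0.512,0,0,1],[-0.944,-0.512,0,0,1],[-0.944,-0.512,0,0,1],[-0.944,-0.512,0,0,1],[-0.944,-0.512,0,0,1],[-0.944,-0.512,0,0,1],[-0.944,-0.512,0,0,1]],
  ],
)

```text
time: 12.72
tcp_pos: [0.4622, -0.1528, 0.1386]
eef_rot: [[0.001, 1.0, -0.0], [1.0, -0.001, -0.0], [-0.0, -0.0, -1.0]]
force: [-0.6, -0.3, -0.4]
finger_gap: 1.0
grip_force: 0.0
```

Call:
step_arm(
  commands=[
    [[0,0,0,-1,1],[0,0,0,-1,1],[0,0,0,-1,1],[0,0,0,-1,1],[0,0,0,-1,1],[0,0,0,-1,1],[0,0,0,-1,1],[0,0,0,-1,1],[0,0,0,-1,1],[0,0,0,-1,1],[0,0,0,-1,1],[0,0,0,-1,1],[0,0,0,-1,1],[0,0,0,-0.08,1],[0,0,0,0,1]],
  ],
)

```text
time: 13.97
tcp_pos: [0.4632, -0.1517, 0.1386]
eef_rot: [[-1.0, 0.005, -0.0], [0.005, 1.0, -0.0], [0.0, -0.0, -1.0]]
force: [-0.8, 0.1, -0.7]
finger_gap: 1.003
grip_force: 0.0
```

```bash
python3 -c "
from h import *
go(.464,-.1500,.040);print(robot.observe()['tcp_pos'])"
```

```text
tool shift/0.02 [-0.04  0.09  4.93] yaw now 89.72
[ 0.46315894 -0.15173164  0.13855423]
```

Call:
step_arm(
  commands=[
    [[-0.04,0.085,1,0,1],[0,0,1,0,1],[0,0,1,0,1],[0,0,1,0,1],[0,0,0.7,0,1],[0,0,0.2,0,1],[0,0,0,0,0],[0,0,0,0,0],[0,0,0,0,0],[0,0,0,0,0],[0,0,0,0,0],[0,0,0,0,0]],
  ],
)

```text
time: 14.97
tcp_pos: [0.4657, -0.15, 0.0415]
eef_rot: [[-1.0, 0.001, 0.002], [0.001, 1.0, -0.001], [-0.002, -0.001, -1.0]]
force: [-0.7, -0.0, 6.2]
finger_gap: 0.682
grip_force: 32.6
```

Call:
step_arm(
  commands=[
    [[0,0,0,0,1],[0,0,0,0,1],[0,0,0,0,1],[0,0,0,0,1],[0,0,-1,0,1],[0,0,-1,0,1],[0,0,-1,0,1],[0,0,-1,0,1],[0,0,-0.9,0,1],[-0.5,0.94,0,0,1],[-0.5,0.94,0,0,1],[-0.5,0.94,0,0,1],[-0.5,0.94,0,0,1],[-0.5,0.94,0,0,1],[-0.5,0.94,0,0,1],[-0.5,0.94,0,0,1]],
  ],
)

```text
time: 16.3
tcp_pos: [0.5352, -0.017, 0.1382]
eef_rot: [[-1.0, 0.001, -0.001], [0.001, 1.0, 0.0], [0.001, 0.0, -1.0]]
force: [0.4, 0.3, 0.8]
finger_gap: 0.997
grip_force: 0.0
```

Call:
step_arm(
  commands=[
    [[-0.5,0.94,0,0,1],[-0.5,0.94,0,0,1],[-0.5,0.94,0,0,1],[-0.5,0.94,0,0,1],[-0.5,0.94,0,0,1],[-0.5,0.94,0,0,1],[-0.5,0.94,0,0,1],[-0.2,0,0,0,1],[0,0,0,0,1]],
  ],
)

```text
time: 17.05
tcp_pos: [0.6098, 0.1141, 0.138]
eef_rot: [[-1.0, -0.001, -0.0], [-0.001, 1.0, -0.0], [0.0, -0.0, -1.0]]
force: [-0.7, -0.8, -0.2]
finger_gap: 1.001
grip_force: 0.0
```

```bash
python3 -c "
from h import *
go(.608,.1135,.024)
t=robot.snapshot('top');s=robot.snapshot('side')
A,B=blob(t,'black',(337,238),18),blob(s,'black',(232,250),18);print(A,B,tri(A[0],B[0]))
A,B=blob(t,'stand',(337,238),32),blob(s,'stand',(232,258),32);print(A,B)
"
```

```text
tool shift/0.02 [ 0.09 -0.03  5.7 ] yaw now 90.04
(array([339.5075188 , 237.33792815]), 399.0, (328, 226, 24, 23)) (array([231.9372428 , 250.59602195]), 486.0, (220, 239, 25, 24)) (array([ 0.46498453, -0.15121041,  0.03381034]), np.float64(0.0015523842041403038))
(array([337.42442645, 238.30458839]), 1235.0, (318, 219, 40, 40)) (array([231.94842829, 258.49377865]), 1018.0, (209, 245, 47, 29))
```

Black is now within about 1.5 mm of the stand's centre. Next is red: squeeze along y, turn, then grip along x.

Call:
step_arm(
  commands=[
    [[0.05,-0.02,1,0,1],[0,0,1,0,1],[0,0,1,0,1],[0,0,1,0,1],[0,0,1,0,1],[0,0,0.5,0,1],[0,0,0.2,0,1],[0,0,0,0,0],[0,0,0,0,0],[0,0,0,0,0],[0,0,0,0,0],[0,0,0,0,0]],
  ],
)

```text
time: 18.15
tcp_pos: [0.6092, 0.1131, 0.0259]
eef_rot: [[-1.0, 0.001, 0.003], [0.001, 1.0, 0.0], [-0.003, 0.0, -1.0]]
force: [-0.6, -0.5, 3.2]
finger_gap: 0.681
grip_force: 33.3
```

Call:
step_arm(
  commands=[
    [[0,0,0,0,0.95],[0,0,0,0,0.95],[0,0,0,0,0.95],[0,0,0,1,0.95],[0,0,0,1,0.95],[0,0,0,1,0.95],[0,0,0,1,0.95],[0,0,0,1,0.95],[0,0,0,1,0.95],[0,0,0,1,0.95],[0,0,0,1,0.95],[0,0,0,1,0.95],[0,0,0,1,0.95],[0,0,0,1,0.95],[0,0,0,1,0.95],[0,0,0,1,0.95],[0,0,0,0.09,0.95],[0,0,0,0,0.95]],
  ],
)

```text
time: 19.65
tcp_pos: [0.6081, 0.1131, 0.0244]
eef_rot: [[-0.001, 1.0, -0.0], [1.0, 0.001, 0.0], [0.0, -0.0, -1.0]]
force: [-0.1, -1.2, 0.8]
finger_gap: 0.948
grip_force: 0.0
```

Call:
step_arm(
  commands=[
    [[0,0,0,0,0],[0,0,0,0,0],[0,0,0,0,0],[0,0,0,0,0],[0,0,0,0,0],[0,0,0,0,0]],
  ],
)

```text
time: 20.15
tcp_pos: [0.6083, 0.1131, 0.0249]
eef_rot: [[0.001, 1.0, 0.0], [1.0, -0.001, 0.0], [0.0, 0.0, -1.0]]
force: [-1.3, -0.5, 4.2]
finger_gap: 0.698
grip_force: 32.8
```

Call:
step_arm(
  commands=[
    [[0,0,-0.5,0,0],[0,0,-1,0,0],[0,0,-1,0,0],[0,0,-1,0,0],[0,0,-1,0,0],[0,0,-1,0,0],[-0.98,-0.54,0,0,0],[-0.98,-0.54,0,0,0],[-0.98,-0.54,0,0,0],[-0.98,-0.54,0,0,0],[-0.98,-0.54,0,0,0],[-0.98,-0.54,0,0,0],[-0.98,-0.54,0,0,0],[-0.98,-0.54,0,0,0],[-0.98,-0.54,0,0,0],[-0.98,-0.54,0,0,0]],
  ],
)

```text
time: 21.48
tcp_pos: [0.4993, -0.0836, 0.1347]
eef_rot: [[0.001, 1.0, 0.0], [1.0, -0.001, -0.0], [-0.0, 0.0, -1.0]]
force: [0.5, -0.2, 0.2]
finger_gap: 0.701
grip_force: 32.8
```

Call:
step_arm(
  commands=[
    [[-0.98,-0.54,0,0,0],[-0.98,-0.54,0,0,0],[-0.75,-0.54,0,0,0],[-0.5,-0.2,0,0,0],[-0.1,0,0,0,0],[0,0,0,0,0],[0,0,0,0,0]],
  ],
)

```text
time: 22.07
tcp_pos: [0.4641, -0.1485, 0.1346]
eef_rot: [[0.001, 1.0, 0.001], [1.0, -0.001, 0.001], [0.001, 0.001, -1.0]]
force: [-0.5, -0.0, -0.4]
finger_gap: 0.699
grip_force: 32.8
```

```bash
python3 -c "
from h import *
go(.465,-.150,.066);print(robot.observe()['tcp_pos'])
t=robot.snapshot('top');s=robot.snapshot('side')
cv2.imwrite('pics/p4.png',np.hstack([cv2.resize(t[190:290,290:390],(400,400)),cv2.resize(s[180:280,180:280],(400,400))]))"
```

```text
tool shift/0.02 [-0.07  0.04  3.43] yaw now -0.07
[ 0.46411556 -0.14854761  0.13458389]
```

View pics/p4.png

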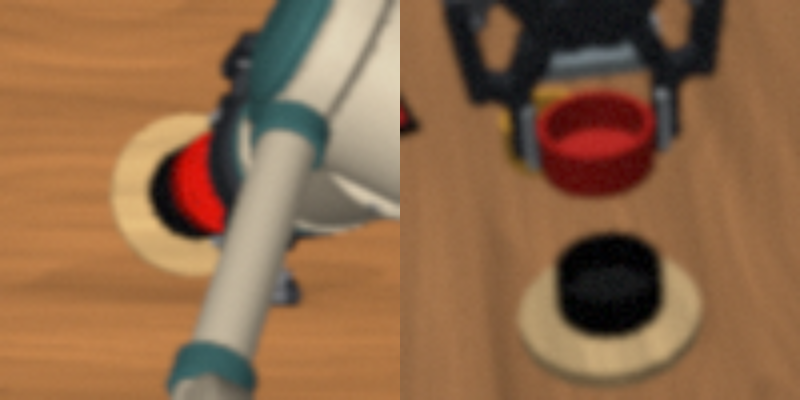

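Red is level and above black: red at (597,145) and black at (608,285) in the side half. Lowering it.

Call:
step_arm(
  commands=[
    [[-0.07,0.01,1,0,0],[0,0,1,0,0],[0,0,0.8,0,0],[0,0,0.2,0,0],[0,0,0.1,0,0],[0,0,0.1,0,0],[0,0,0.1,0,0],[0,0,0.1,0,0],[0,0,0.02,0,0],[0,0,0,0,0]],
  ],
)

```text
time: 23.0
tcp_pos: [0.4644, -0.1506, 0.0669]
eef_rot: [[0.001, 1.0, 0.002], [1.0, -0.001, -0.001], [-0.001, 0.002, -1.0]]
force: [0.3, -0.5, 2.3]
finger_gap: 0.702
grip_force: 33.0
```

```bash
python3 -c "
from h import *
go(.465,-.150,.066);o=robot.observe();print(o['tcp_pos'],o['force'])
t=robot.snapshot('top');s=robot.snapshot('side')
cv2.imwrite('pics/p5.png',cv2.resize(s[200:300,180:280],(500,500)))"
```

```text
tool shift/0.02 [0.03 0.03 0.04] yaw now -0.07
[ 0.46442618 -0.15056946  0.06688545] [ 0.32147125 -0.45835008  2.27340625]
```

View pics/p5.png

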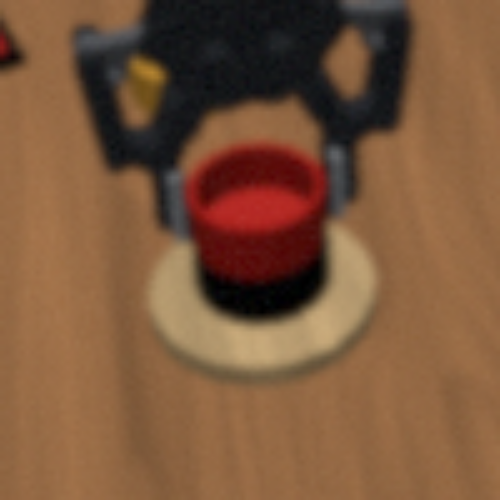

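Red is sitting on black at about (258,215) in the crop. Pressing lightly, releasing and going to yellow.

Call:
step_arm(
  commands=[
    [[0,0,0.06,0,0],[0,0,0,0,0],[0,0,0,0,1],[0,0,0,0,1],[0,0,0,0,1],[0,0,0,0,1],[0,0,-1,0,1],[0,0,-1,0,1],[0,0,-1,0,1],[0,0,-1,0,1],[1,-0.09,0,0,1],[1,-0.09,0,0,1],[1,-0.09,0,0,1],[1,-0.09,0,0,1],[1,-0.09,0,0,1],[1,-0.09,0,0,1],[1,-0.09,0,0,1],[1,-0.09,0,0,1],[0.3,0,0,0,1],[0,0,0,0,1]],
  ],
)

```text
time: 24.77
tcp_pos: [0.4492, 0.0167, 0.1447]
eef_rot: [[-0.001, 1.0, -0.0], [1.0, 0.001, 0.0], [0.0, -0.0, -1.0]]
force: [0.2, -0.3, -0.2]
finger_gap: 0.999
grip_force: 0.0
```

```bash
python3 -c "
from h import *
go(.4495,.016,.024);o=robot.observe();print(o['tcp_pos'],o['joint_pos'])
t=robot.snapshot('top');s=robot.snapshot('side')
A,B=blob(t,'red',(340,237),18),blob(s,'red',(232,242),18);print(A,B,tri(A[0],B[0]), proj('top',(.465,-.151,.0605)),proj('side',(.465,-.151,.0605)))
cv2.imwrite('pics/p6.png',np.hstack([cv2.resize(t[190:290,290:390],(400,400)),cv2.resize(s[200:300,180:280],(400,400))]))"
```

```text
tool shift/0.02 [-0.04  0.02  6.03] yaw now 0.07
[0.44915048 0.01670492 0.14468112] [-6.75847769e+00  1.01543262e+01  1.10119864e+02  8.93444998e-03
  5.97545484e+01 -6.83272363e+00]
(array([342.08754934, 236.82454252]), 464.5, (330, 225, 25, 24)) (array([231.0002896 , 241.71966406]), 575.5, (218, 229, 27, 27)) (array([ 0.46436645, -0.15223996,  0.06012909]), np.float64(0.001609878100144991)) [341.58657374 236.87813174] [231.57322652 241.09850747]
```

View pics/p6.png

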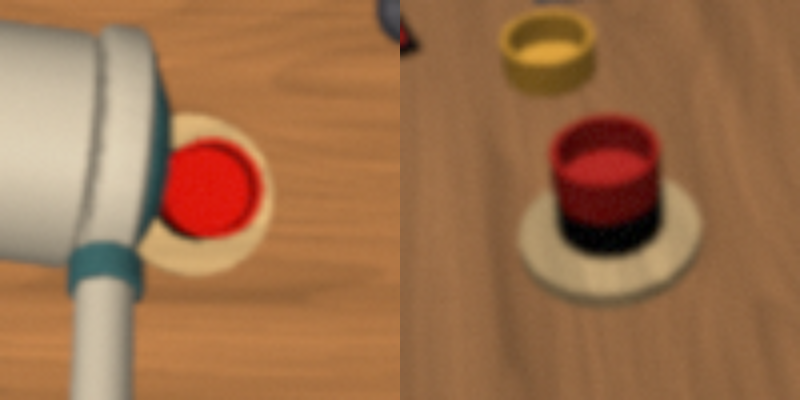

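Red is seated upright: mid-height measures 60.1 mm against 60.5 expected, at (605,170) in the crop. Next is yellow, squeezed along x and then gripped along y.

Call:
step_arm(
  commands=[
    [[-0.03,0.02,1,0,1],[0,0,1,0,1],[0,0,1,0,1],[0,0,1,0,1],[0,0,1,0,1],[0,0,0.7,0,1],[0,0,0.3,0,1],[0,0,0,0,0],[0,0,0,0,0],[0,0,0,0,0],[0,0,0,0,0],[0,0,0,0,0]],
  ],
)

```text
time: 25.87
tcp_pos: [0.4506, 0.0149, 0.0257]
eef_rot: [[0.001, 1.0, 0.002], [1.0, -0.001, -0.0], [-0.0, 0.002, -1.0]]
force: [-1.5, -1.0, -0.3]
finger_gap: 0.701
grip_force: 32.4
```

Call:
step_arm(
  commands=[
    [[0,0,0,0,0.95],[0,0,0,0,0.95],[0,0,0,0,0.95],[0,0,0,-1,0.95],[0,0,0,-1,0.95],[0,0,0,-1,0.95],[0,0,0,-1,0.95],[0,0,0,-1,0.95],[0,0,0,-1,0.95],[0,0,0,-1,0.95],[0,0,0,-1,0.95],[0,0,0,-1,0.95],[0,0,0,-1,0.95],[0,0,0,-1,0.95],[0,0,0,-1,0.95],[0,0,0,-1,0.95],[0,0,0,-0.09,0.95],[0,0,0,0,0.95]],
  ],
)

```text
time: 27.37
tcp_pos: [0.45, 0.0151, 0.025]
eef_rot: [[-1.0, 0.003, 0.0], [0.003, 1.0, 0.0], [-0.0, 0.0, -1.0]]
force: [0.1, 0.2, 0.5]
finger_gap: 0.952
grip_force: 0.0
```

Call:
step_arm(
  commands=[
    [[0,0,0,0,0],[0,0,0,0,0],[0,0,0,0,0],[0,0,0,0,0],[0,0,0,0,0],[0,0,0,0,0]],
  ],
)

```text
time: 27.87
tcp_pos: [0.45, 0.0151, 0.0251]
eef_rot: [[-1.0, 0.002, 0.0], [0.002, 1.0, 0.0], [-0.0, 0.0, -1.0]]
force: [-1.9, -0.2, 3.4]
finger_gap: 0.68
grip_force: 32.6
```

Call:
step_arm(
  commands=[
    [[0,0,-0.5,0,0],[0,0,-1,0,0],[0,0,-1,0,0],[0,0,-1,0,0],[0,0,-1,0,0],[0,0,-1,0,0],[0,0,-1,0,0],[-0.08,-1,0,0,0],[-0.08,-1,0,0,0],[-0.08,-1,0,0,0],[-0.08,-1,0,0,0],[-0.08,-1,0,0,0],[-0.08,-1,0,0,0],[-0.08,-1,0,0,0],[-0.08,-0.8,0,0,0],[-0.08,-0.5,0,0,0],[0,0,0,0,0],[0,0,0,0,0]],
  ],
)

```text
time: 29.37
tcp_pos: [0.4638, -0.1507, 0.1545]
eef_rot: [[-1.0, 0.002, -0.001], [0.002, 1.0, 0.001], [0.001, 0.001, -1.0]]
force: [-0.4, -0.3, -0.7]
finger_gap: 0.679
grip_force: 32.4
```

```bash
python3 -c "
from h import *
go(.4645,-.1505,.093);o=robot.observe();print(o['tcp_pos'])"
```

```text
tool shift/0.02 [-0.04  0.01  3.08] yaw now 89.87
[ 0.46381228 -0.15072738  0.15450583]
```

Call:
step_arm(
  commands=[
    [[-0.03,0,1,0,0],[0,0,1,0,0],[0,0,0.4,0,0],[0,0,0.2,0,0],[0,0,0.1,0,0],[0,0,0.1,0,0],[0,0,0.1,0,0],[0,0,0.1,0,0],[0,0,0.04,0,0],[0,0,0,0,0]],
  ],
)

```text
time: 30.2
tcp_pos: [0.4648, -0.151, 0.0942]
eef_rot: [[-1.0, 0.001, 0.0], [0.001, 1.0, -0.0], [-0.0, -0.0, -1.0]]
force: [-0.6, 0.1, -1.0]
finger_gap: 0.68
grip_force: 32.4
```

```bash
python3 -c "
from h import *
go(.4645,-.1505,.094);o=robot.observe();print(o['tcp_pos'],o['force'])"
```

```text
tool shift/0.02 [0.01 0.02 0.01] yaw now 89.93
[ 0.46476204 -0.15096089  0.09422273] [-0.63561497  0.09969486 -1.01908996]
```

Call:
step_arm(
  commands=[
    [[0,0,0.06,0,0],[0,0,0,0,0],[0,0,0,0,1],[0,0,0,0,1],[0,0,0,0,1],[0,0,0,0,1],[0,0,-1,0,1],[0,0,-1,0,1],[0,0,-1,0,1],[0.06,1,0,0,1],[0.06,1,0,0,1],[0.06,1,0,0,1],[0.06,1,0,0,1],[0.06,1,0,0,1],[0.06,1,0,0,1],[0.06,1,0,0,1],[0.06,1,0,0,1],[0.06,1,0,0,1],[0.06,1,0,0,1],[0.06,1,0,0,1]],
  ],
)

```text
time: 31.87
tcp_pos: [0.4515, 0.07, 0.1528]
eef_rot: [[-1.0, 0.001, -0.0], [0.001, 1.0, 0.0], [0.0, 0.0, -1.0]]
force: [0.3, 0.4, -0.5]
finger_gap: 1.001
grip_force: 0.0
```

Call:
step_arm(
  commands=[
    [[0.06,1,0,0,1],[0.06,1,0,0,1],[0.06,1,0,0,1],[0.06,1,0,0,1],[0.06,1,0,0,1],[0.06,1,0,0,1],[0.06,1,0,0,1],[0.06,1,0,0,1],[0.06,1,0,0,0.6],[0.06,1,0,0,0.6],[0.06,1,0,0,0.6],[0.1,1,0,0,0.6],[0.1,0.35,0,0,0.6],[0,0,0,0,0.6]],
  ],
)

```text
time: 33.03
tcp_pos: [0.4344, 0.3173, 0.1526]
eef_rot: [[-1.0, -0.001, -0.0], [-0.001, 1.0, 0.0], [0.0, 0.0, -1.0]]
force: [0.4, -0.4, 0.1]
finger_gap: 0.6
grip_force: 0.0
```

```bash
python3 -c "
from h import *
go(.4355,.317,.033);o=robot.observe();print(o['tcp_pos'],o['joint_pos'].round(1))
t=robot.snapshot('top');s=robot.snapshot('side')
A,B=blob(t,'yellow',(344,236),18),blob(s,'yellow',(232,232),18);print(A,B,tri(A[0],B[0]), proj('top',(.4645,-.151,.0875)),proj('side',(.4645,-.151,.0875)))
cv2.imwrite('pics/p7.png',np.hstack([cv2.resize(t[190:290,290:390],(400,400)),cv2.resize(s[190:290,180:280],(400,400))]))"
```

```text
tool shift/0.02 [-0.06 -0.01  5.98] yaw now 90.06
[0.43438923 0.3172567  0.15260777] [ 28.7  16.8  99.3   0.   63.9 -61.3]
(array([345.15314494, 235.31631723]), 548.5, (332, 223, 28, 26)) (array([230.69876126, 231.40371622]), 592.0, (217, 219, 28, 26)) (array([ 0.46553884, -0.15350056,  0.08930129]), np.float64(0.002132828690665564)) [343.91182782 236.27044552] [230.59365196 231.30647055]
```

View pics/p7.png

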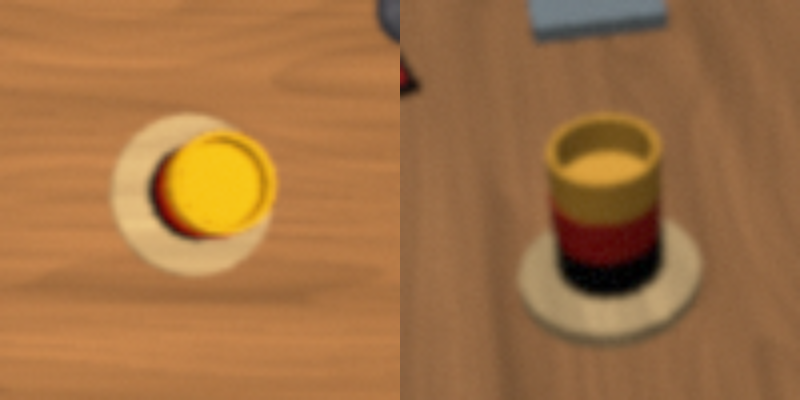

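The stack is upright and the yellow tier is seated, at (605,170) in the crop. Next is the lid knob.

Call:
step_arm(
  commands=[
    [[-0.04,0,1,0,0.6],[0,0,1,0,0.6],[0,0,1,0,0.6],[0,0,1,0,0.6],[0,0,1,0,0.6],[0,0,0.7,0,0.6],[0,0,0.27,0,0.6],[0,0,0,0,0.6],[0,0,0,0,0],[0,0,0,0,0],[0,0,0,0,0],[0,0,0,0,0],[0,0,0,0,0],[0,0,0,0,0],[0,0,0,0,0]],
  ],
)

```text
time: 34.38
tcp_pos: [0.4366, 0.3165, 0.0348]
eef_rot: [[-1.0, 0.001, 0.003], [0.001, 1.0, 0.001], [-0.003, 0.001, -1.0]]
force: [0.4, -2.2, 5.0]
finger_gap: 0.191
grip_force: 29.7
```

```bash
python3 -c "
from h import *
go(.4355,.317,.033);o=robot.observe();print(o['tcp_pos'],o['joint_pos'].round(1))
s=robot.snapshot('side')
cv2.imwrite('pics/p8.png',cv2.resize(s[110:190,150:250],(750,600),interpolation=2))"
```

```text
tool shift/0.02 [0.06 0.03 0.09] yaw now 89.96
[0.43661573 0.31646418 0.03481384] [ 28.6  24.6 107.5  -0.   47.7 -61.4]
```

View pics/p8.png

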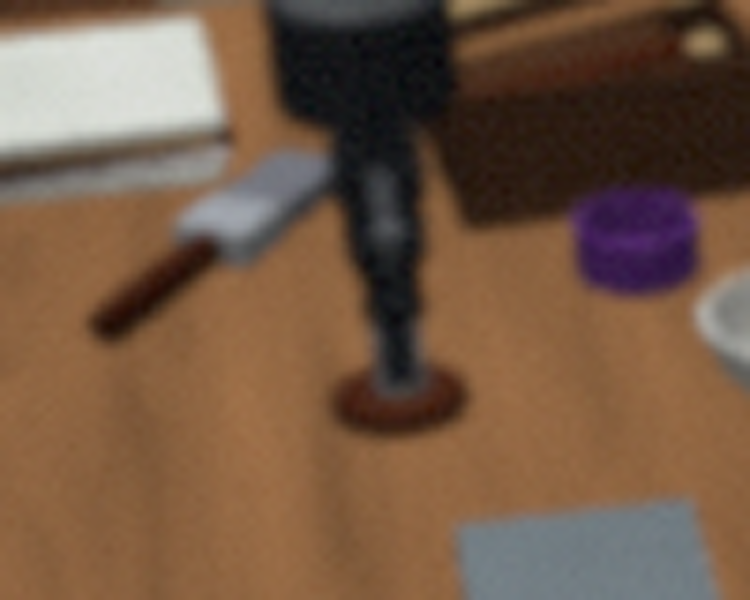

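The fingers grip the brass knob at (400,350) in the crop, just above the brown disc. Now I turn and grip along the other axis.

Call:
step_arm(
  commands=[
    [[0,0,-0.04,0,0.45],[0,0,0,0,0.45],[0,0,0,0,0.45],[0,0,0,1,0.45],[0,0,0,1,0.45],[0,0,0,1,0.45],[0,0,0,1,0.45],[0,0,0,1,0.45],[0,0,0,1,0.45],[0,0,0,1,0.45],[0,0,0,1,0.45],[0,0,0,1,0.45],[0,0,0,1,0.45],[0,0,0,1,0.45],[0,0,0,1,0.45],[0,0,0,1,0.45],[0,0,0,0.09,0.45],[0,0,0,0,0.45]],
  ],
)

```text
time: 35.93
tcp_pos: [0.4355, 0.316, 0.0341]
eef_rot: [[-0.001, 1.0, -0.0], [1.0, 0.001, -0.0], [-0.0, -0.0, -1.0]]
force: [-0.2, -0.1, -0.4]
finger_gap: 0.45
grip_force: 0.0
```

Call:
step_arm(
  commands=[
    [[0,0,0,0,0],[0,0,0,0,0],[0,0,0,0,0],[0,0,0,0,0],[0,0,0,0,0],[0,0,0,0,0],[0,0,0,0,0],[0,0,0,0,0]],
  ],
)

```text
time: 36.6
tcp_pos: [0.4356, 0.3161, 0.0344]
eef_rot: [[0.001, 1.0, -0.0], [1.0, -0.001, 0.0], [0.0, -0.0, -1.0]]
force: [-0.1, -0.3, 1.5]
finger_gap: 0.191
grip_force: 29.4
```

Call:
step_arm(
  commands=[
    [[0,0,-0.5,0,0],[0,0,-1,0,0],[0,0,-1,0,0],[0,0,-1,0,0],[0,0,-1,0,0],[0,0,-1,0,0],[0,0,-1,0,0],[-1,0.06,0,0,0],[-1,0.06,0,0,0],[-1,0.06,0,0,0],[-1,0.06,0,0,0],[-1,0.06,0,0,0],[-1,0.06,0,0,0],[-1,0.06,0,0,0],[-1,0.06,0,0,0],[-1,0.06,0,0,0],[-1,0.06,0,0,0],[-1,0.06,0,0,0],[-1,0.06,0,0,0]],
  ],
)

```text
time: 38.18
tcp_pos: [0.4496, 0.0751, 0.1649]
eef_rot: [[0.001, 1.0, 0.001], [1.0, -0.001, -0.0], [-0.0, 0.001, -1.0]]
force: [0.1, 0.5, -0.5]
finger_gap: 0.19
grip_force: 29.4
```

Call:
step_arm(
  commands=[
    [[-1,0.06,0,0,0],[-1,0.06,0,0,0],[-1,0.06,0,0,0],[-1,0.06,0,0,0],[-1,0.06,0,0,0],[-1,0.06,0,0,0],[-1,0.06,0,0,0],[-1,0.06,0,0,0],[-1,0.06,0,0,0],[-1,0.06,0,0,0],[-0.8,0.06,0,0,0],[-0.55,0.06,0,0,0],[0,0,0,0,0],[0,0,0,0,0]],
  ],
)

```text
time: 39.35
tcp_pos: [0.4637, -0.1508, 0.1644]
eef_rot: [[0.002, 1.0, -0.0], [1.0, -0.002, 0.001], [0.001, -0.0, -1.0]]
force: [-0.4, 1.1, -1.0]
finger_gap: 0.193
grip_force: 29.4
```

```bash
python3 -c "
from h import *
go(.4645,-.1505,.131);o=robot.observe();print(o['tcp_pos'])
s=robot.snapshot('side')
cv2.imwrite('pics/p9.png',cv2.resize(s[160:290,180:280],(500,650)[0:2])[:600])"
```

```text
tool shift/0.02 [0.02 0.04 1.67] yaw now -0.14
[ 0.46374113 -0.15083312  0.16441857]
```

View pics/p9.png

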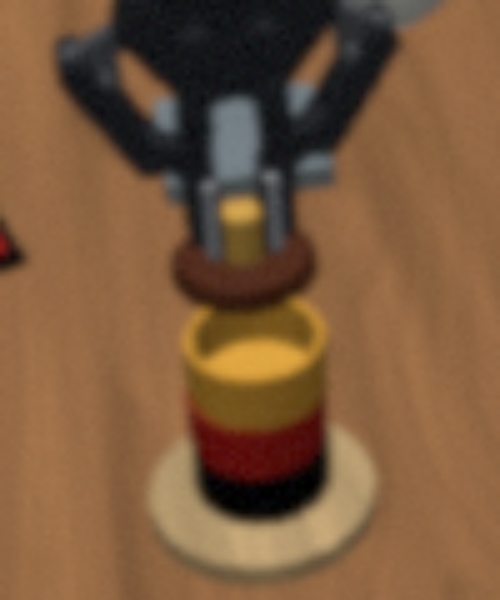

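The lid is level and above the yellow mouth: lid at (243,265) and mouth at (255,345). Lowering it.

Call:
step_arm(
  commands=[
    [[0,0.03,0.6,0,0],[0,0,0.4,0,0],[0,0,0.2,0,0],[0,0,0.1,0,0],[0,0,0.1,0,0],[0,0,0.1,0,0],[0,0,0.1,0,0],[0,0,0.1,0,0],[0,0,0.02,0,0],[0,0,0,0,0]],
  ],
)

```text
time: 40.23
tcp_pos: [0.4647, -0.151, 0.1303]
eef_rot: [[0.001, 1.0, 0.001], [1.0, -0.001, -0.0], [-0.0, 0.001, -1.0]]
force: [0.5, -0.4, 3.6]
finger_gap: 0.194
grip_force: 29.7
```

```bash
python3 -c "
from h import *
o=robot.observe();print(o['tcp_pos'],o['force'])"
```

```text
[ 0.46473645 -0.15101084  0.13030795] [ 0.52899961 -0.40251689  3.61235662]
```

Seated at the expected height with light contact. Releasing, backing off and checking.

Call:
step_arm(
  commands=[
    [[0,0,0.04,0,0],[0,0,0,0,0],[0,0,0,0,0.6],[0,0,0,0,0.6],[0,0,0,0,0.6],[0,0,0,0,0.6],[0,0,-1,0,0.6],[0,0,-1,0,0.6],[0,0,-1,0,0.6],[0,0,-1,0,0.6],[1,0,0,0,0.6],[1,0,0,0,0.6],[1,0,0,0,0.6],[1,0,0,0,0.6],[1,0,0,0,0.6],[1,0,0,0,0.6],[1,0,0,0,0.6],[1,0,0,0,0.6],[1,0,0,0,0.6],[0,0,0,0,0.6]],
  ],
)

```text
time: 41.9
tcp_pos: [0.4642, 0.0319, 0.2089]
eef_rot: [[-0.001, 1.0, -0.001], [1.0, 0.002, 0.002], [0.002, -0.001, -1.0]]
force: [0.6, 0.3, -0.2]
finger_gap: 0.598
grip_force: 0.0
```

```bash
python3 -c "
from h import *
t=robot.snapshot('top');s=robot.snapshot('side')
A,B=blob(t,'lid',(346,235),18),blob(s,'lid',(232,222),18);print(A,B,tri(A[0],B[0]), proj('top',(.4645,-.151,.105)),proj('side',(.4645,-.151,.105)))
cv2.imwrite('pics/pa.png',np.hstack([cv2.resize(t[190:290,290:390],(400,400)),cv2.resize(s[190:290,180:280],(400,400))]))"
```

```text
(array([345.88486729, 235.3795243 ]), 483.5, (334, 223, 25, 26)) (array([229.81738751, 225.40541721]), 381.5, (216, 217, 29, 18)) (array([ 0.46452822, -0.15204539,  0.10423463]), np.float64(0.00160428086307951)) [345.48832303 235.71452106] [230.09359229 224.73772707]
```

View pics/pa.png

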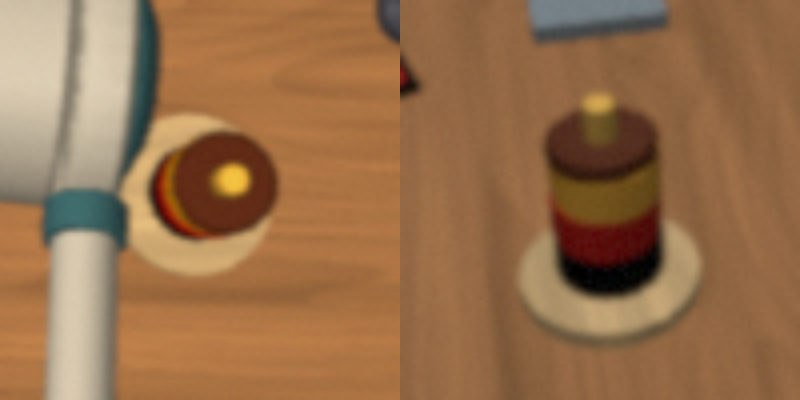

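The finished box stands upright and closed on the stand at (600,200) in the crop. The lid disc measures 104 mm high against 105 expected, and it is within about 2 mm of the stand's centre.

```bash
python3 -c "
from rig import robot
print(robot.sign_off())"
```

```text
the job is handed in; nothing more can be done
None
```

The box is built on the round stand in the order black, red, yellow, lid; the last camera check showed it upright, fully seated and about 2 mm from the stand's centre, and I signed off at about 42 s of the 104 s allowed.

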